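# Lock a harmonica in the assembly jig with the pull-out keeper knob

## Robot

A 7-joint arm with a two-finger parallel gripper is mounted at the origin on a cart in front of the work surface, level with it; the furniture and walls round the work are solid. World frame = base frame: x ahead of the robot, y to its left, z up, the work surface at z = 0. Lengths are in mm, angles in rad, forces in N, time in s.
With the tool pointing down it reaches from about 400 to 900 mm from the base axis. Payload 5.6 kg.
Tool frame: the origin (TCP) lies midway between the tips of the shut fingers; the grasp point (between the pads) lies 19 mm behind it; z points along the fingers, y is the line along which they close (so a half turn about z gives the same grasp; the last joint's range is limited). The gripper opens to 92 mm and grips with 3 to 60 N. Pads are 20 mm wide; open, the fingers measure 128 mm over their backs; the gripper's body (75 mm by 189 mm) begins 69 mm behind the grasp point.
Start: joints at [-1.17, 0.468, -0.012, 1.603, 0.006, 1.071, -0.056], TCP at [279.134, 587.021, 214.592] pointing down, gripper open.
Joint ranges: [-2.53, 2.53], [-0.31, 2.02], [-1.57, 1.55], [0.28, 2.44], [-1.29, 4.43], [0.15, 1.84], [-2.92, 2.92]. Speed limits (rad/s): [2.57, 2.57, 3.14, 3.14, 3.14, 3.14, 3.14].

## Interface

Orientations are given as a rotation vector (axis times angle).
In Python, from cell import robot, grip, kin, viewer gives the robot as it stands. Calls block until the motion is done:
- robot.movep(position, orientation): joint-space move of the TCP to a pose.
- robot.servo_line(position, feed=150, rotation=None): straight line of the TCP; rotation=None keeps the orientation; feed is the mean speed in mm/s.
- robot.goto_joints(angles): joint-space move.
- grip(opening, newtons=None): opening from 0.0 (shut) to 1.0 (fully open); newtons is the grip in N (None keeps the last); returns when the fingers have stopped.
- robot.hold(seconds).
- kin.ik(position, orientation): joint angles nearest the present ones, or None.
- robot.observe(): the state.
- viewer.read_camera(name): name is "side" or "top" or "wrist"; returns the picture (400x640x3 uint8, red, green, blue); there is no depth.
- viewer.camera_info(name): a dict with "camera_matrix" (3x3 intrinsics, pixels), "k1" (the pictures are not rectified: a ray, as slopes to the right and down, at radius r is drawn at 1 + k1 r^2 times it, then the intrinsics apply), "R" (3x3) and "t" (3): a world point X has camera coordinates R X + t. Camera axes: x right, y down, z forward; pixel columns grow to the right and rows downward; lengths in mm; the calibration is good to about 2 mm. A picture is of the moment at which its call begins: read the wrist's pose just before it. camera_info takes no time and is no camera call; for the wrist camera it gives the pose at the moment of the call.
A pose or a line that the arm cannot do raises robot.IKError and nothing moves.
- robot.job_done(): hands the job in, once; it reports no verdict.
Trained networks look in the newest picture that a camera, given by its name, has taken for a name from the list of things; names that differ only in an ending like _2 or _b are one class to them, and where a whole thing is asked for, a point or a joint stands for the part that bears it (a point fixed in the world has none). Each returns a list of dicts, best first, with "confidence" (0 to 1); they miss things now and then, are a little off and sometimes report something else, mostly with a low value. They report only what shows in the picture. A call takes as long as a camera call. They do not tell look-alikes from the thing itself.
- viewer.silhouettes(name, camera): "mask" (400x640 bool, what is visible of it).
- viewer.pinpoint(name, camera): "at" ([x, y, z] in mm, in the coordinates of the camera as it stood for that picture, good to about 4 mm: a listed point, or the origin of a listed thing).
The state is a dict: "t": time; "joints": joint angles; "joint_velocities": joint speeds; "joint_torque": joint torques, N m; "tcp_pos": TCP position; "tcp_rot": TCP orientation; "contact_force": force on the tool from outside, world axes, zero at the start; "wrist_torque": the same for the moment, N m; "grip_width": opening from 0.0 (shut) to 1.0 (fully open).
Only numpy, scipy, OpenCV 4.12 (cv2) and the standard library are available. Lean on these libraries where they do the work, as an engineer would, in place of code of your own. Each camera call takes 0.05 s, during which the arm holds its last target. There are 200 camera calls.

## Task

Lock the harmonica down in its assembly jig: pull the keeper knob straight up to unlock it, turn it counter-clockwise until its arm lies across the harmonica, then push it back down until it is fully home. The socket it drops into is hidden and not exactly where the arm is square, so feel for it with light pressure and do not force the knob; leave the harmonica in its nest and the things around the jig where they are.

Things in the scene. Friction and masses are not known exactly. Their poses are not given: they have to be found in the camera images.
- jig: Fixed jig: aluminium base plate 134 (x) x 156 (y) x 10 mm. Origin: centre of its underside on the desk. On its +x half a nest of low dark rails (tops 22 mm above the desk) holds the harmonica along y, centred at x = +38 mm, y = 0. On its -x half, at x = -32 mm, y = 0, a round steel lock housing, 68 mm diameter, top 40 mm above the desk, bears the keeper knob.
- post_axis (a point): Point on the vertical axis of the knob, at the level of the desk, with the jig's axes.
- keeper_knob: Knob with its keeper arm. Origin on its vertical axis, 81 mm below the grip point; x along bar and arm. More than 30 N between knob and jig damages the lock: on the plate, sideways on locked tabs or beyond home. Where the socket is met, the push suddenly falls by 3 N or more, and only the 4 N of sliding friction is left down to home, where the same spring (1 mm per 3 N) is felt.
- knob_grip (a point): Grip point on the knob's vertical axis, 81 mm above the desk when home. The grip is a black upright bar, 14 mm thick, 44 long, 36 high; its top is 15.5 mm above this point. Grip the 14 mm, along y; x runs along the bar towards the arm's tip. 24.5 mm below this point is the top of the steel arm (16 wide, 8 thick, reaching 80 mm from the axis), under it a 71 mm round cap.
- keeper_tip (a point): Underside of the keeper arm, 69 mm from the knob's axis; with the knob home it is 48.5 mm above the desk, about 4.5 mm over the top of the harmonica.
- knob_lift (a joint): Height of the knob, m: 0 = home, 0.014 = fully out. About 4 N of friction; it stays where left. Locked below 0.008 (a few degrees of play); turns freely above 0.009. Lowered between the parked place and the socket, or past the socket, it meets a hidden sprung plate at 0.008, which gives 1 mm per 3 N, bottoms after 4 mm (12 N) and is then hard. Pressed past home it may read to -0.004.
- knob_turn (a joint): Angle of the knob, rad, growing counter-clockwise from above. It starts locked within 0.05 of 0, the arm 1.0 rad clockwise of the jig's +x; at 1.0 the arm lies along the jig's +x, square across the harmonica. The one socket lies between 0.76 and 1.30, differently each time, out of sight, and accepts the knob within about 0.04 rad. Friction 0.03 N m; stop at 1.6.
- harmonica: Loose finished harmonica, 26 x 122 x 34 mm, 90 g, standing in the nest of the jig, top 44 mm above the desk. Origin at the centre of its underside, long axis y.
- eraser: Bystander: loose eraser in a sleeve, 23 x 56 x 13 mm, lying on the jig's base plate on the +y side of the lock housing. Origin at the centre of its underside.
- dropper: Bystander: loose dropper bottle, 25 mm diameter, 84 mm high, standing to the right. Origin at the centre of its underside.
- tin_brass: Bystander: loose shallow tin, 89 mm diameter, 17 mm high, to the right. Origin at the centre of its underside.
- screwdriver_red: Bystander: loose small screwdriver, 145 mm long, 18 mm high, on the desk to the right of the jig. Origin at the centre of its underside.
Mind the look-alikes: they are no part of the job. There is more than one size of the jig; the one meant has the size given above.

How it is judged (in metres and radians):
On the way, in this order (a step that is already met when the one before it is completed fails the run):
1. the knob is pulled up out of its parked slot (lift above 8.5 mm) before it is turned (value of joint knob_lift above 0.0085 m and value of joint knob_turn below 0.3 rad), for 0.1 s.
2. still out, the knob is turned more than 0.5 rad towards the harmonica (value of joint knob_turn above 0.5 rad and value of joint knob_lift above 0.003 m), for 0.1 s.
At the end, for the whole second after the job is handed in: The knob is fully home again (lift under 1.5 mm) in the socket by the harmonica (turn between 0.65 and 1.4 rad), so that the keeper arm lies across the harmonica, which rests upright at the bottom of its nest (value of joint knob_lift below 0.0015 m and value of joint knob_turn between 0.65 and 1.4 rad and x of keeper_tip in the frame of jig above 0.02 m and horizontal distance between post_axis and harmonica below 0.08 m and z of harmonica in the frame of jig below 0.013 m and angle between harmonica's own z axis and vertical below 0.1 rad and linear speed of harmonica below 0.02 m/s); the robot touches nothing.
It fails at once if more than 30 N between the knob and the jig (contact force between keeper_knob and jig above 30 N).
It fails at once if the harmonica is shoved, lifted or tipped (more than 10 mm) (distance of harmonica from where it was at the start of the episode above 0.01 m).
It fails at once if a bystander is moved more than 20 mm (distance of any of eraser, dropper, tin_brass, screwdriver_red from where it was at the start of the episode above 0.02 m).
It also fails if it takes over 58 s, if anything falls off the work surface, if the arm or the gripper's body presses on something with over 40 N, if the wrist force passes 120 N, or if a joint passes its speed limit or range.

## Working session

There is one attempt and no reset: what is moved stays moved. The work goes in short steps, each a Python script; the robot and the scene stay as the last script left them, time stands still between calls to the robot, and variables do not carry over. Pictures are saved under pics/ and viewed, on a budget of 10 in all, crops included, one or two more only if the job needs it, and the job is handed in when it is done.

```bash
mkdir -p pics; ls
python3 - <<'E'
from cell import robot,grip,kin,viewer
import cv2,numpy as np
s=robot.observe();print(s)
ims=[]
for c in("top","side"):
    im=viewer.read_camera(c);ims.append(im)
    cv2.imwrite(f"pics/{c}0.png",im[:,:,::-1])
    i=viewer.camera_info(c);R=np.array(i["R"]);t=np.array(i["t"])
    for n in("jig","post_axis","knob_grip","keeper_tip","harmonica","eraser","dropper"):
        for d in viewer.pinpoint(n,c)[:3]:
            print(c,n,round(d["confidence"],2),np.round(R.T@(np.array(d["at"])-t),1))
E
```

```text
pics
{'t': 0.0, 'joints': array([-1.17000274,  0.46837563, -0.01159579,  1.60362087,  0.0060196 ,
        1.07139963, -0.05629167]), 'joint_velocities': array([-0.00207803, -0.00191711,  0.00178563, -0.0002664 ,  0.00094856,
        0.00047847,  0.00072687]), 'joint_torque': array([ 5.03081446e-05, -5.20583224e+01, -1.24166920e-02, -2.43755060e+01,
       -5.65838744e-02,  1.73126534e-02,  1.71642046e-04]), 'tcp_pos': array([278.91132599, 586.47135331, 213.64249602]), 'tcp_rot': array([-6.91428375e-01, -3.06430545e+00,  2.75189018e-03]), 'contact_force': array([-1.26704624, -0.39874221, -0.09502897]), 'wrist_torque': array([-0.00073293,  0.00843547, -0.04596698]), 'grip_width': 1.0013611060781882}
top jig 0.96 [476.9 -89.4  -0.9]
top jig 0.85 [359.9 242.2   1.5]
top jig 0.67 [741.3 316.6  -1.4]
top post_axis 0.9 [335.7 242.1   0. ]
top post_axis 0.65 [442.3 -94.6   3.2]
top post_axis 0.57 [724.6 318.9  -1.5]
top knob_grip 0.89 [443.8 -97.3  85.2]
top knob_grip 0.56 [339.3 242.2  57.5]
top knob_grip 0.5 [725.  322.1  54.2]
top keeper_tip 0.86 [ 490.  -146.8   46.9]
top keeper_tip 0.56
[... 179 characters left out ...]
op eraser 0.44 [438.9 -33.5   9.1]
top dropper 0.39 [ 600.4 -346.4    3.8]
side jig 0.88 [361.2 239.6  -0.6]
side jig 0.63 [471.5 -86.6  -3.9]
side jig 0.61 [742.7 318.6  -2.2]
side post_axis 0.97 [334.6 242.   -1.2]
side post_axis 0.91 [721.8 322.9  -3.6]
side post_axis 0.56 [437.2 -91.    1.8]
side knob_grip 0.68 [339.  243.3  55.1]
side knob_grip 0.49 [720.9 325.1  58. ]
side keeper_tip 0.74 [ 483.1 -146.2   44.6]
side keeper_tip 0.46 [741.9 280.3  30.1]
side keeper_tip 0.45 [351.1 206.1  31. ]
side harmonica 0.74 [509.6 -81.    5.1]
side harmonica 0.65 [ 488.7 -147.3   46. ]
side eraser 0.66 [438.2 -30.   10.6]
side eraser 0.41 [441.3 -90.9  -5. ]
side dropper 0.41 [ 597.9 -342.1    0.7]
```

View pics/top0.png

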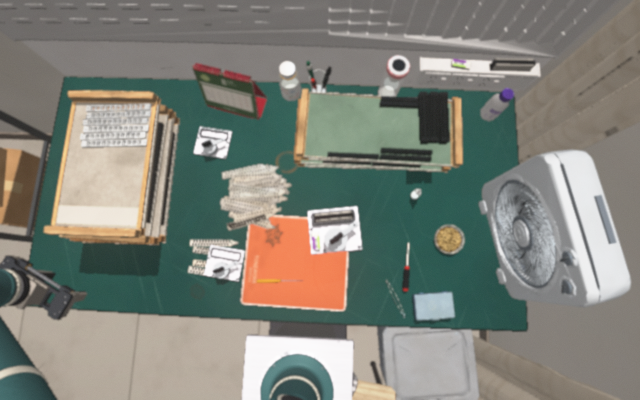

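View pics/side0.png

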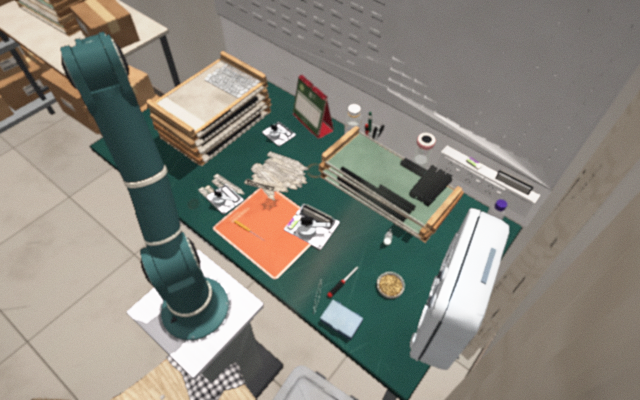

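```bash
cat > h.py <<'E'
from cell import robot,grip,kin,viewer
import cv2,numpy as np
from scipy.spatial.transform import Rotation as Ro
def down(a): return (Ro.from_euler('z',a)*Ro.from_euler('x',np.pi)).as_rotvec()
def w(c,n):
    i=viewer.camera_info(c);R=np.array(i["R"]);t=np.array(i["t"])
    return [(round(d["confidence"],2),np.round(R.T@(np.array(d["at"])-t),1)) for d in viewer.pinpoint(n,c)[:3]]
def fz(): return robot.observe()["contact_force"]
E
python3 - <<'E'
from h import *
robot.servo_line([250,430,350],feed=300)
for a in(-.85,-.85+np.pi,):
    for da in(0,.75,1.6):
        q=kin.ik([441,-94,70],down(a+da)); print(a,da,None if q is None else np.round(q,2))
for a in (-.85,-.85+np.pi):
    try: robot.movep([400,-94,300],down(a)); break
    except robot.IKError as e: print(a,e)
s=robot.observe(); print(a,s["t"],s["tcp_pos"],s["joints"],s["contact_force"])
im=viewer.read_camera("wrist");cv2.imwrite("pics/w1.png",im[:,:,::-1])
for n in("jig","post_axis","knob_grip","keeper_tip","harmonica","eraser"):print(n,w("wrist",n))
E
```

```text
-0.85 0 [-0.84  0.84  1.34  2.24 -1.04  1.   -1.27]
-0.85 0.75 [-0.54  0.47  0.82  2.22 -0.57  0.67 -0.98]
-0.85 1.6 [-0.37  0.41  0.6   2.21 -0.4   0.62 -0.3 ]
2.291592653589793 0 [-0.35  0.41  0.58  2.21 -0.38  0.62  1.23]
2.291592653589793 0.75 [-0.46  0.44  0.72  2.22 -0.48  0.64  2.08]
2.291592653589793 1.6 [-0.35  0.41  0.58  2.21 -0.38  0.62  2.83]
-0.85 3.7083 [400.33263798 -93.33236616 299.91461614] [ 8.55339119e-01 -2.12616457e-03 -6.90106220e-01  2.00211061e+00
 -2.10800990e-03  1.14121416e+00 -2.25278932e+00] [-0.10742905  0.71494007 -0.70516812]
jig [(0.72, array([477.7, -90.2,  -3.6])), (0.67, array([744.4, 320.9,  -1.2]))]
post_axis [(0.93, array([3.332e+02, 2.476e+02, 1.000e-01])), (0.69, array([725.9, 322.4,  -2. ]))]
knob_grip [(0.89, array([442.7, -94. ,  84.2])), (0.62, array([336.7, 248. ,  54.8]))]
keeper_tip [(0.76, array([744.6, 277.3,  33.9]))]
harmonica [(0.7, array([511.2, -82. ,  11.8])), (0.41, array([442.9, -35. ,  10.8]))]
eraser [(0.66, array([441.5, -36.7,  11. ]))]
```

View pics/w1.png

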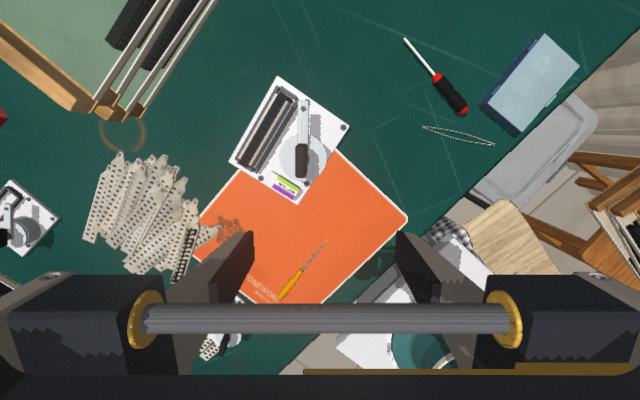

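```bash
cat >> h.py <<'E'
def back(c,px,z,info=None):
    i=info or viewer.camera_info(c);K=np.array(i["camera_matrix"]);R=np.array(i["R"]);t=np.array(i["t"])
    out=[]
    for u,v in px:
        d=np.linalg.solve(K,[u,v,1])[:2];x=d.copy()
        for _ in range(30): x=d/(1+i["k1"]*(x@x))
        r=R.T@np.array([x[0],x[1],1]);o=-R.T@t
        out.append(o+r*(z-o[2])/r[2])
    return np.array(out)
E
python3 - <<'E'
from h import *
c=back("wrist",[(278,77),(348,127),(297,205),(229,163)],10);print(c,c.mean(0))
for i in range(4):
    d=c[(i+1)%4]-c[i];print(np.linalg.norm(d),np.arctan2(d[1],d[0]))
i=viewer.camera_info("wrist");R=np.array(i["R"]);print(-R.T@np.array(i["t"]),R[2])
im=cv2.imread("pics/w1.png");cv2.imwrite("pics/w1c.png",cv2.resize(im[60:220,210:370],(800,800),interpolation=cv2.INTER_CUBIC)[:600] if 0 else cv2.resize(im[65:215,215:365],(600,600),interpolation=cv2.INTER_CUBIC))
E
```

```text
[[ 548.28895487 -156.1767834    10.        ]
 [ 420.36036388 -172.4536999    10.        ]
 [ 398.83002708  -21.91705453   10.        ]
 [ 527.04500385   -3.25558192   10.        ]] [473.63108742 -88.45077994  10.        ]
128.95992557325297 -3.015038250647367
152.0685273222307 1.7128567910168302
129.56593235927127 0.14453339463419082
154.38976429010427 -1.4327588974568208
[ 448.86379126 -148.77105478  469.76401034] [-0.17480106  0.19889746 -0.96430513]
```

View pics/w1c.png

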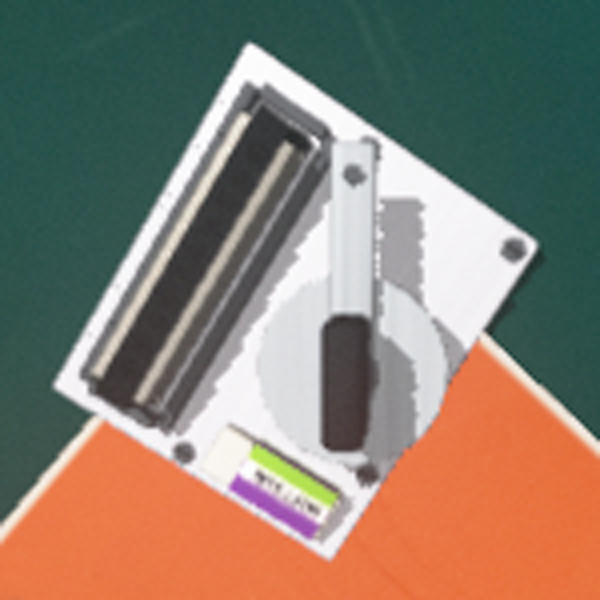

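Run:
```python
from h import *
P=lambda x,y:(215+x/4,65+y/4)
c=back("wrist",[P(348,316),P(344,448),P(347,382)],96.5);print(c);d=c[0]-c[1];print(np.linalg.norm(d),np.arctan2(d[1],d[0]))
c=back("wrist",[P(353,142),P(353,310)],56.5);print(c);d=c[0]-c[1];print(np.linalg.norm(d),np.arctan2(d[1],d[0]))
a=-.864
grip(.5)
robot.movep([443,-94,160],down(a))
s=robot.observe();print(s["t"],s["tcp_pos"],s["joints"],s["contact_force"],s["wrist_torque"],s["grip_width"])
im=viewer.read_camera("wrist");cv2.imwrite("pics/w2.png",im[:,:,::-1])
for n in("knob_grip","keeper_tip","jig"):print(n,w("wrist",n))
```

```text
[[ 456.02833182 -112.99758903   96.5       ]
 [ 429.16027137  -79.11045366   96.5       ]
 [ 442.55666688  -96.53416661   96.5       ]]
43.24616301374778 -0.9004186816562265
[[ 493.39117173 -155.17961233   56.5       ]
 [ 456.81106142 -111.95549604   56.5       ]]
56.62533619490628 -0.8684604207330711
5.5083 [443.41570557 -93.9684207  160.59149   ] [ 0.75393015  0.29656809 -0.70551614  2.08167132  0.2552728   0.84747888
 -2.53510671] [-0.19974399  0.3481642   0.85776682] [0.08449501 0.1172442  0.03262675] 0.5016815750506983
knob_grip [(0.7, array([444.1, -93.1,  81.9]))]
keeper_tip [(0.6, array([ 489.9, -144.5,   48.8]))]
jig [(0.71, array([477.9, -84.7,  -1.6]))]
```

View pics/w2.png

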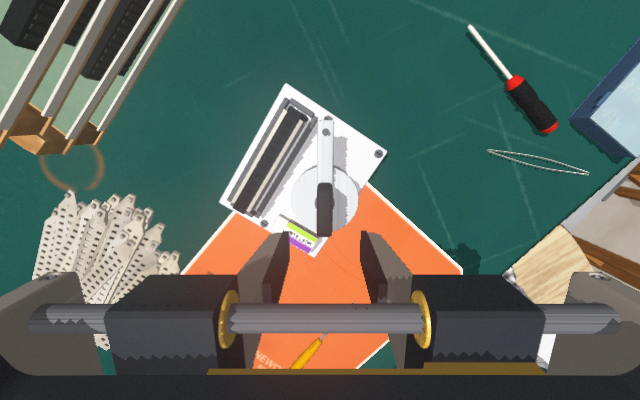

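Run:
```python
from h import *
robot.servo_line([443.2,-94.5,66],feed=60,rotation=down(-.866))
s0=robot.observe();print(s0["t"],s0["tcp_pos"],s0["contact_force"],s0["wrist_torque"])
grip(.0,5); 
s=robot.observe();print(s["t"],s["grip_width"],s["tcp_pos"],s["contact_force"],s["wrist_torque"])
grip(.0,20);robot.hold(.3)
s=robot.observe();print(s["t"],s["grip_width"],s["tcp_pos"],s["contact_force"],s["wrist_torque"])
```

```text
7.425 [443.4417646  -94.5908258   66.30299445] [-0.17580964  0.02512811  0.2371915 ] [0.04155524 0.16043766 0.02353665]
8.0083 0.15332522803262813 [443.6305978  -94.20559423  66.11516875] [0.14349434 1.95699101 0.82107026] [ 0.35801372 -0.18027013  0.01294628]
8.525 0.1475583606030767 [443.59260841 -94.28145781  66.09746429] [ 1.74184035  1.88499398 -0.86543622] [ 0.64278997 -0.47566097 -0.0472195 ]
```

Run:
```python
from h import *
def p(tag):
    s=robot.observe();print(tag,round(s["t"],2),np.round(s["tcp_pos"],2),np.round(s["contact_force"],1),np.round(s["wrist_torque"],2),round(s["grip_width"],3))
for z in(68,70,73,76,78):
    robot.servo_line([443.6,-94.3,z],feed=15);p(z)
```

```text
68 8.81 [443.6  -94.26  67.98] [ 3.1  1.9 -2.7] [ 0.59 -0.54 -0.02] 0.151
70 9.09 [443.64 -94.24  70.11] [ 2.6  2.7 -2.6] [ 0.68 -0.6  -0.04] 0.152
73 9.44 [443.65 -94.23  73.23] [ 2.3  2.5 -1.1] [ 0.78 -0.46 -0.02] 0.15
76 9.79 [443.64 -94.26  76.22] [ 1.6  2.7 -0.8] [ 0.81 -0.44 -0.03] 0.15
78 10.07 [443.64 -94.29  78.15] [ 1.9  3.1 -1.9] [ 0.79 -0.51 -0.06] 0.15
```

Run:
```python
from h import *
for c in("wrist","side","top"):
    im=viewer.read_camera(c)
    if c=="wrist":cv2.imwrite("pics/w3.png",im[100:400,160:560,::-1])
    for n in("knob_grip","keeper_tip","keeper_knob"):print(c,n,w(c,n))
```

```text
wrist knob_grip [(0.95, array([443.8, -94.1,  93.7]))]
wrist keeper_tip [(0.93, array([ 488.8, -146.7,   58.7]))]
wrist keeper_knob []
side knob_grip [(0.56, array([442. , -93.2,  94.6])), (0.52, array([720.9, 323.9,  57.1]))]
side keeper_tip [(0.69, array([ 487.1, -145.1,   57. ])), (0.63, array([740.3, 278.4,  28.2])), (0.36, array([356.8, 208.3,  31.3]))]
side keeper_knob [(0.43, array([722.6, 327.8,  -3.7])), (0.41, array([3.384e+02, 2.451e+02, 1.000e-01]))]
top knob_grip [(0.82, array([341.6, 242.7,  56.6])), (0.8, array([727.3, 318.5,  53.3]))]
top keeper_tip [(0.57, array([743.5, 276.4,  34.3])), (0.52, array([361.9, 200.7,  37.3]))]
top keeper_knob [(0.7, array([722.4, 318.5,   1.1])), (0.57, array([341.8, 241.7,   5.9]))]
```

View pics/w3.png

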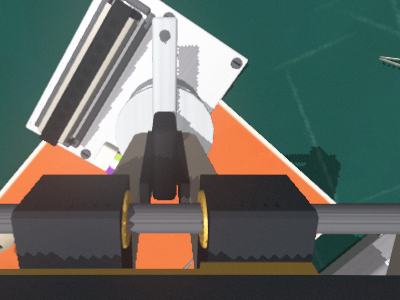

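```bash
cat >> h.py <<'E'
X,Y=443.6,-94.3
def p(tag):
    s=robot.observe();print(tag,round(s["t"],2),np.round(s["tcp_pos"],2),np.round(s["contact_force"],1),np.round(s["wrist_torque"],2),round(s["grip_width"],3));return s
def go(lift,th,feed=15,x=X,y=Y):
    robot.servo_line([x,y,66+lift],feed=feed,rotation=down(-.866+th))
E
python3 - <<'E'
from h import *
grip(0,30)
for k in range(1,9):
    go(12,.095*k,feed=30)
    s=p(round(.095*k,2))
    if abs(s["wrist_torque"][2])>.5 or np.linalg.norm(s["contact_force"])>12: break
E
```

```text
0.1 11.14 [443.63 -94.36  78.02] [1.  3.3 2.7] [ 0.86 -0.28  0.01] 0.149
0.19 11.39 [443.63 -94.36  77.98] [1.2 2.7 1.3] [ 0.78 -0.35  0.08] 0.148
0.29 11.64 [443.6  -94.38  77.96] [2.4 1.9 0.5] [ 0.77 -0.36  0.01] 0.149
0.38 11.89 [443.55 -94.41  77.94] [2.1 2.1 0.5] [ 0.68 -0.4   0.05] 0.15
0.47 12.14 [443.54 -94.42  77.93] [ 1.6  2.6 -0. ] [ 0.59 -0.35  0.01] 0.15
0.57 12.39 [443.51 -94.44  77.92] [ 1.1  2.1 -0.8] [ 0.49 -0.38 -0.02] 0.149
0.67 12.64 [443.52 -94.48  77.94] [2.2 1.1 0.2] [ 0.41 -0.41  0.04] 0.148
0.76 12.89 [443.52 -94.51  77.94] [ 2.3  1.2 -0.2] [ 0.32 -0.33  0.05] 0.151
```

Run:
```python
from h import *
th=.77
go(10,th)
for l in(9,8,7.5,7,6.5,6,5.5):
    go(l,th,10);s=p(l)
    if s["contact_force"][2]>12: break
```

```text
9 13.43 [443.54 -94.46  74.95] [1.4 0.6 0.6] [ 0.07 -0.26 -0.04] 0.15
8 13.68 [443.56 -94.45  73.93] [ 1.9 -1.1  1.1] [-0.06 -0.26 -0.05] 0.149
7.5 13.93 [443.55 -94.43  73.49] [ 1.3 -0.7  1.4] [-0.14 -0.13  0.02] 0.148
7 14.18 [443.57 -94.43  73.03] [-0.4 -0.   3.3] [-0.11 -0.   -0.01] 0.15
6.5 14.43 [443.6  -94.4   72.58] [ 0.1 -1.5  5.1] [-0.2   0.1   0.03] 0.15
6 14.68 [443.58 -94.42  72.1 ] [-0.4 -0.2  5.5] [-0.25  0.08 -0.05] 0.149
5.5 14.93 [443.61 -94.39  71.67] [ 0.2 -0.8  6.4] [-0.2   0.16 -0.01] 0.149
```

Run:
```python
from h import *
th=.77
while th<1.33:
    go(9.8,th,20); th+=.055; go(9.8,th,20)
    go(7,th,12); go(5.3,th,10); 
    f=[]
    for _ in range(4): robot.hold(.03); f.append(robot.observe()["contact_force"][2])
    s=p(round(th,3)); print(np.mean(f))
    if np.mean(f)<4.5 or np.mean(f)>13: break
```

```text
0.825 16.38 [443.62 -94.38  71.48] [ 0.  -1.6  6.2] [-0.49  0.04 -0.05] 0.147
5.443792769045135
0.88 17.83 [443.65 -94.37  71.47] [ 0.2 -2.6  4.9] [-0.69  0.16  0.02] 0.15
5.268275876819924
0.935 19.29 [443.63 -94.35  71.46] [-0.5 -3.2  5.9] [-0.89  0.21 -0.02] 0.154
5.577066836355393
0.99 20.75 [443.66 -94.35  71.49] [-1.1 -3.2  4.7] [-1.06  0.19 -0.01] 0.147
5.295964737863926
1.045 22.21 [443.64 -94.37  71.46] [-0.5 -3.9  5.9] [-1.22  0.13 -0.04] 0.145
5.389710529495767
1.1 23.67 [443.63 -94.33  71.44] [-1.4 -4.   5. ] [-1.31  0.13  0.02] 0.149
4.976239954748623
1.155 25.12 [443.6  -94.32  71.18] [ 1.9 -5.5  0.6] [-1.5  -0.27  0.04] 0.15
0.5900812322486977
```

Run:
```python
from h import *
l=4.5
while l>-3:
    go(l,1.155,10);s=p(l)
    if s["contact_force"][2]>9 or abs(s["wrist_torque"][2])>.4: break
    l-= .7 if l>1 else .4
```

```text
4.5 25.38 [443.61 -94.34  70.41] [ 0.7 -5.5  1.2] [-1.5  -0.21 -0.01] 0.151
3.8 25.62 [443.62 -94.31  69.75] [ 1.2 -5.4  0.8] [-1.51 -0.13 -0.03] 0.146
3.0999999999999996 25.88 [443.65 -94.31  69.07] [ 0.7 -4.6  2.2] [-1.52 -0.16 -0.05] 0.151
2.3999999999999995 26.12 [443.61 -94.33  68.34] [ 2.1 -4.9  2.5] [-1.54 -0.19  0.04] 0.148
1.6999999999999995 26.38 [443.61 -94.31  67.63] [ 1.3 -4.4  2.7] [-1.51 -0.17  0.01] 0.15
0.9999999999999996 26.62 [443.62 -94.34  66.92] [ 1.1 -5.3  2.1] [-1.57 -0.17  0.01] 0.149
0.5999999999999995 26.88 [443.62 -94.32  66.55] [ 0.6 -5.   3. ] [-1.53 -0.17  0.01] 0.15
0.1999999999999995 27.12 [443.61 -94.3   66.16] [ 1.  -4.2  3.6] [-1.47 -0.14  0.07] 0.151
-0.2000000000000005 27.38 [443.62 -94.29  65.75] [ 1.  -4.2  2.2] [-1.49 -0.17  0.  ] 0.145
-0.6000000000000005 27.62 [443.63 -94.33  65.36] [ 0.8 -4.   2.5] [-1.49 -0.14  0.04] 0.152
-1.0000000000000004 27.88 [443.63 -94.34  64.99] [ 0.8 -4.3  4.3] [-1.52 -0.11  0.03] 0.151
-1.4000000000000004 28.12 [443.65 -94.32  64.63] [ 0.7 -5.9  4.1] [-1.44 -0.03 -0.03] 0.147
-1.8000000000000003 28.38 [443.64 -94.3   64.29] [-0.3 -5.   4.4] [-1.39  0.05  0.03] 0.152
-2.2 28.62 [443.71 -94.32  64.  ] [-0.4 -4.4  6.2] [-1.49  0.09  0.04] 0.153
-2.6 28.88 [443.68 -94.29  63.64] [-0.9 -4.1  7.7] [-1.48  0.16  0.04] 0.146
```

Run:
```python
from h import *
grip(.4);robot.hold(.2);p("open")
robot.servo_line([X,Y,160],feed=100);p("up")
robot.movep([400,-94,250],down(.29));p("view")
im=viewer.read_camera("wrist");cv2.imwrite("pics/w4.png",im[:,:,::-1])
for c in("wrist","side","top"):
    if c!="wrist":viewer.read_camera(c)
    for n in("knob_grip","keeper_tip","harmonica","eraser"):print(c,n,w(c,n))
```

```text
open 29.59 [443.59 -94.23  63.38] [-1.2  0.5  0.9] [-0.04  0.13 -0.02] 0.4
up 30.71 [443.14 -94.33 159.5 ] [-0.7 -0.1  0. ] [-0.01  0.13 -0.04] 0.397
view 31.19 [399.75 -94.89 249.8 ] [-0.2 -0.1 -0.7] [-0.05  0.17 -0.05] 0.4
wrist knob_grip [(0.63, array([441.3, -95.2,  79.5])), (0.58, array([337.3, 249.3,  56.1]))]
wrist keeper_tip [(0.82, array([510.7, -70.3,  46.7])), (0.82, array([360.9, 200.9,  34.7])), (0.38, array([ 596.5, -333.8,   -5.4]))]
wrist harmonica [(0.84, array([511.6, -77.5,  11.7]))]
wrist eraser [(0.88, array([438.2, -33.7,  11.2])), (0.64, array([441.5, -93.6,  -2.4]))]
side knob_grip [(0.71, array([339.1, 245.1,  57.1])), (0.53, array([441.5, -91.1,  82.7]))]
side keeper_tip [(0.65, array([505.9, -73.1,  41.7])), (0.48, array([358.5, 203.3,  35.9]))]
side harmonica [(0.79, array([512.8, -83.3,   4.5])), (0.33, array([441.1, -94.2,  81.6]))]
side eraser [(0.48, array([437.9, -31.5,  10.4]))]
top knob_grip [(0.83, array([341.2, 241.5,  57.9])), (0.58, array([726.2, 321.8,  53.9]))]
top keeper_tip [(0.74, array([362.8, 199.7,  37. ])), (0.57, array([742.5, 274.5,  33.9]))]
top harmonica []
top eraser [(0.62, array([ 600.6, -340.6,    1.7]))]
```

View pics/w4.png

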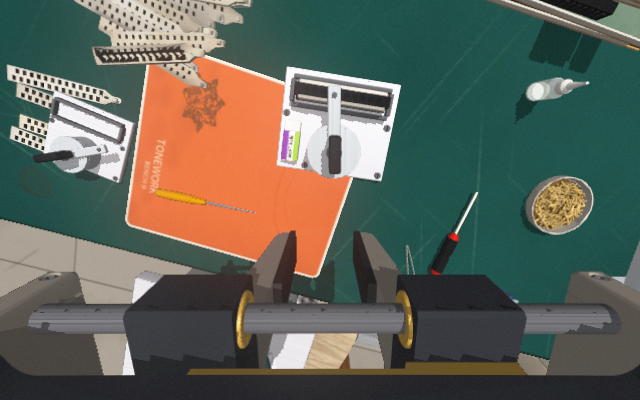

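Run:
```python
from h import *
grip(0,10)
robot.movep([X,Y,125],down(.29))
robot.servo_line([X,Y,99.5],feed=60);s=p("above")
z=99.5
while z>93.5 and s["contact_force"][2]<8:
    z-=.5;robot.servo_line([X,Y,z],feed=10);s=p(z)
robot.servo_line([X,Y,200],feed=100);p("up")
```

```text
above 33.77 [443.57 -94.24  99.51] [ 0.3 -1.4 -0.6] [-0.07  0.1  -0.01] 0.005
99.0 34.02 [443.72 -94.29  99.14] [0.2 1.  0.9] [-0.01  0.09  0.03] 0.002
98.5 34.27 [443.61 -94.29  98.51] [ 0.4  0.  -0.6] [-0.02  0.16  0.02] 0.006
98.0 34.52 [443.58 -94.3   97.97] [-0.3 -0.8  0.1] [-0.01  0.15 -0.02] 0.008
97.5 34.77 [443.52 -94.29  97.45] [-0.4 -0.2  0.6] [-0.03  0.16  0.02] 0.003
97.0 35.02 [443.58 -94.29  96.97] [-0.2  0.2 -0. ] [-0.02  0.13  0.04] 0.005
96.5 35.27 [443.57 -94.28  96.48] [ 0.3 -1.  -0.2] [-0.09  0.15  0.02] 0.003
96.0 35.52 [443.55 -94.29  95.96] [-0.6  0.2 -0.5] [-0.03  0.14 -0.05] 0.007
95.5 35.77 [443.58 -94.31  95.47] [ 0.2 -1.3 -1.2] [ 0.01  0.13 -0.02] 0.001
95.0 36.02 [443.58 -94.31  94.98] [-0.2  0.1  0.2] [0.02 0.13 0.  ] 0.006
94.5 36.27 [443.79 -94.33  94.73] [-0.9 -0.4  3.6] [-0.08  0.35 -0.05] 0.004
94.0 36.52 [443.9  -94.33  94.42] [-1.6 -1.4  6.8] [-0.06  0.5   0.05] 0.007
93.5 36.77 [443.95 -94.34  94.05] [-1.8 -0.2  7.6] [-0.08  0.5   0.06] 0.005
up 37.98 [443.16 -94.31 199.48] [0.4 0.  0.3] [-0.07  0.1  -0.01] 0.003
```

```bash
python3 -c "
from h import *
robot.job_done()"
```

```text
the job is handed in; nothing more can be done
```

The keeper knob is locked down in its socket with its arm across the harmonica. I handed the job in at about 38 s on the robot's clock; the interface gave no verdict.

- **Unlocking:** I gripped the knob on the larger jig and pulled it up 12 mm. The cameras showed the knob and arm about 10–12 mm higher.
- **Finding the socket:** I turned the knob counter-clockwise and felt down with light pressure every 0.055 rad. The hidden plate pushed back with about 5–6 N from 0.77 to 1.10 rad. At 1.155 rad that fell to 0.6 N, which is the socket.
- **Pushing home:** It slid down against 1–4 N until the home spring was felt. I stopped at 7.7 N, well under the 30 N limit.

**Last checks:**
- The final wrist picture and the position readings show the arm over the harmonica, which reads as still in its nest, and the eraser where it was. In that picture the other bystanders look undisturbed.
- A light press on the knob with shut fingers met its top at about 94.8 mm. Home is 96.5 mm, so the knob is fully down and slightly into the home spring.
- The robot ended clear above the jig, touching nothing.

**Disagreements:**
- The plate force was a little below the 8 N I expected, perhaps from slight slip in the grip.
- The top camera did not find the keeper knob or the harmonica in the last check, because the robot's arm was probably in its view.

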